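# Shut the bench gas valve and bolt it off

### The arm

A 7-joint arm with a two-finger parallel gripper is mounted at the origin on a cart in front of the work surface, level with it; the furniture and walls round the work are solid. World frame = base frame: x ahead of the robot, y to its left, z up, the work surface at z = 0. Lengths are in m, angles in rad, forces in N, time in s.
With the tool pointing down it reaches from about 0.425 to 0.925 m from the base axis. Payload 6.8 kg.
Tool frame: the origin (TCP) lies at the very end of the fingers, on their centre line; the grasp point (between the pads) lies 19 mm behind it; z points along the fingers, y is the line along which they close (so a half turn about z gives the same grasp; the last joint's range is limited). The gripper opens to 85 mm and grips with 20 to 120 N. Pads are 22 mm wide; open, the fingers measure 114 mm over their backs; the gripper's body (76 mm by 85 mm) begins 54 mm behind the grasp point. The pads swing forward as they close: fully open they stand 13 mm farther back than shut.
Start: joints at [-0.108, 0.477, 0.022, 1.555, -0.011, 1.109, -0.083], TCP at [0.675, 0, 0.231] pointing down, gripper open.
Joint ranges: [-2.96, 2.96], [-0.34, 2.1], [-1.41, 1.46], [0.24, 2.44], [-1.37, 4.51], [0.17, 1.92], [-2.96, 2.96]. Speed limits (rad/s): [2.39, 2.39, 3.14, 3.14, 3.14, 3.14, 3.14].

### API

Orientations are given as a rotation vector (axis times angle).
In Python, from bench import get_obs, viewer, r gives the robot as it stands. The module is installed in compiled form; this text tells all that it offers.
- The arm moves only by the tool play_rows, never from a script. Its argument "commands" is a list that holds one entry, the list of rows, each a list of 5 numbers: the gripper's target within -1 to 1 (shut at 1, half-way at 0, fully open at -1), then the shift along the tool's x, y, z scaled (see below), then the turn about the tool's z scaled (see below). A call has 1 to 12 rows; each row is the pose to reach, as a shift and turn from the pose commanded when the call began, along the tool's axes at that moment; what a row does not reach only later rows make up. The controller multiplies each number of a shift by 0.2 m and each number of a turn by pi/2 rad. A row lasts 1/12 s, in which the tool goes at most 41.7 mm and 7.16 degrees, less where a joint would pass 70% of its speed; a pose out of reach is approached as far as the arm can. A call with a number of a shift or a turn outside -1 to 1 is refused whole. A call with a gripper value outside its range is refused whole. The fingers move at their own pace and stop on an object; "grip_force" is the grip in N (left out, the last holds). Time passes only in rows, so rows that repeat a pose let the fingers close. It gives the time, the measured TCP pose, the force, the opening and the grip force at its end, in the units of the state.
- get_obs(): the state, without advancing time (a new reading comes with each control period).
- viewer.grab_frame(name): name is "scene" or "side" or "wrist"; returns a dict with "pixels" (420x560x3 uint8, red, green, blue), "fovy" (degrees; the focal length in pixels is half the picture's height over the tangent of half this angle, whatever the lens; pixels are square), "cx", "cy" (the principal point, pixels), "distortion" ([k1, k2, p1, p2, k3] as OpenCV has them; the pictures are not rectified), "world_to_cam" (4x4, takes a point from world to camera coordinates); the wrist camera has in their place "hand_eye" (4x4, takes a point from camera to tool coordinates, whose origin is the TCP and whose axes are the flange's). Camera axes: x right, y up, looking along -z (the intrinsics and any distortion apply to the point x, -y, -z); pixel columns grow to the right and rows downward; lengths in m; the calibration is good to about 2 mm. A picture is of the moment at which its call begins: read the wrist's pose just before it. There is no depth.
- r.hand_in(): hands the job in; it is judged then, once.
Trained networks look in a picture, given as the dict that the camera call returned (one of the last four; its "shot" number tells which), for a name from the list of things; names that differ only in an ending like _2 or _b are one class to them, and where a whole thing is asked for, a point or a joint stands for the part that bears it (a point fixed in the world has none). Each returns a list of dicts, best first, with "score" (0 to 1); they miss things now and then, are a little off and sometimes report something else, mostly with a low value. They report only what shows in the picture. A call takes as long as a camera call.
- viewer.trace(picture, thing): "pixels" (420x560 bool, what is visible of it) and "rect" ([left, top, right, bottom] in pixels, round what is visible of it).
The state is a dict: "clock": time; "joints": joint angles; "qvel": joint speeds; "tau": joint torques, N m; "tcp_pos": TCP position; "orientation": TCP orientation; "contact_force": force on the tool from outside, world axes, zero at the start; "moment": the same for the moment, N m; "grip_width": finger opening in m; "gripper_force": force on a finger pad.
Only numpy, scipy, OpenCV 4.12 (cv2) and the standard library are available. Lean on these libraries where they do the work, as an engineer would, in place of code of your own. Each camera call takes 0.05 s, during which the arm holds its last target. There are 200 camera calls.

### The job

Shut the gas valve on the small pipe stand and lock it off: push its lever round until the slot in the disc under the lever lines up with the sliding bolt, then push the bolt by its upright post through the slot until it is fully home in the eye on the far side. Only push, gently, with the fingers: do not grip the lever or the bolt, lift anything, or disturb the bottle, dish and other things around it. Leave the valve bolted and move clear.

Things in the scene. Friction and masses are not known exactly. Their poses are not given: they have to be found in the camera images.
- gas_stand: Fixed gas pipe stand: grey base plate 86 x 214 x 10 mm, steel pipe, brass plug valve, an aluminium eye block on either side of the valve. Origin on the bench top under the valve stem, the axis of the lever and disc; z up; pipe and bolt run along its y axis. Hose barbs end at y = -93 and +183 mm, 40 mm high. Gauge lying face up at x = 66, y = 85 mm: 48 mm across, 45 mm high.
- gas_valve (a joint): Angle (rad) of the lever and the slotted disc, which turn together about the stem. 0 = shut: lever along the stand's -x, slot along the bolt. Positive = open, lever turned towards the stand's -y (anticlockwise from above). Range -0.6 to 1.5, no stop or detent at 0, stays where left, friction 0.12 N m. The bolt passes within about 0.08 rad of 0 (its tapered nose draws the disc in from about 0.2).
- lever_grip (a point): Middle of the black grip on the cranked lever, 84 mm from the stem axis, 106 mm over the bench. The grip reaches 56 to 112 mm from the axis, is 16 mm wide and 12 mm high; below it all is free down to 82 mm over the bench.
- disc_top (a point): Centre of the slotted steel disc under the lever, on the stem axis, 80 mm over the bench. The disc is 48 mm across; its slot, open at the top, runs right across it, 14 mm wide and 20 mm deep.
- lock_bolt (a joint): Travel (m) of the steel lock bolt, a 10 x 10 mm bar 103 mm long with a tapered nose, lying in a cradle on the stand's +y side. 0 = drawn back, 0.075 = fully home at its stop, nose in the keeper eye; it moves towards the stand's -y as it grows. Friction 2 N, stays where left.
- bolt_post (a point): Middle of the top of the bolt's upright post, 108 mm over the bench: round, 10 mm thick, with a 15 mm head from 102 to 108 mm. It stands at the stand's x = 0, y = +127 mm with the bolt drawn back, y = +52 mm when home. The cradle under it (20 mm wide) is 72 mm high, its rear stop plate at y = 139 to 143 mm is 76 mm high.
- keeper_eye (a point): Middle of the keeper eye on the far (-y) side of the disc, which takes the bolt's nose: an aluminium block 32 mm wide in x, y = -30 to -46 mm, 81 mm high over the bench. The same kind of eye stands at y = +30 to +46 mm and guides the bolt.
- bottle_amber: Bystander: brown glass bottle with black cap, 46 mm across, 88 mm high, upright beside the stand. Origin at the centre of its underside.
- petri_dish: Bystander: petri dish, 60 mm across, 14 mm high, in front of the stand. Origin at the centre of its underside.
- tape_roll: Bystander: roll of tape lying flat, 70 mm across, 19 mm high. Origin at the centre of its underside.
- lab_timer: Bystander: countdown timer 62 x 68 x 19 mm, lying. Origin at the centre of its underside.
- screwdriver: Bystander: small screwdriver with orange handle, 155 mm long, 22 mm thick, lying on the far side of the stand. Origin under its middle.

How it is judged:
By the outcome, as a careful person would: the job done as asked, in the order asked, and still so for the second after the job is handed in, with the robot touching nothing.
It also fails if it takes over 51 s, if anything falls off the work surface, if the arm or the gripper's body presses on something with over 40 N, if the wrist force passes 120 N, or if a joint passes its speed limit or range.

## Working session

There is one attempt and no reset: what is moved stays moved. The work goes in short steps, Python scripts to look and compute and a tool call to move; the robot and the scene stay as the last step left them, time stands still between calls to the robot, and variables do not carry over. Pictures are saved under pics/ and viewed, at most 10 in all, crops included, and the job is handed in when it is done.

Besides the shell and the picture viewer there is one more tool, called after "Request:" in YAML: its name, and indented under it one key for each argument. play_rows: Moves the arm, as the interface text tells. Shifts and turns lie within -1 to 1; 1 stands for 0.2 m of shift or pi/2 rad of turn. Its arguments: {"type":"object","properties":{"commands":{"type":"array","items":{"type":"array","items":{"type":"array","items":{"type":"number","minimum":-1,"maximum":1}}}},"grip_force":{"type":"number"}},"required":["commands"]}

```bash
mkdir -p pics
cat > h.py <<'E'
import numpy as np,cv2
from bench import get_obs,viewer,r
def K(d):
    f=210/np.tan(np.radians(d['fovy'])/2)
    return np.array([[f,0,d['cx']],[0,f,d['cy']],[0,0,1]])
def w2c(d,o=None):
    if 'world_to_cam' in d: return np.array(d['world_to_cam'])
    T=np.eye(4);T[:3,:3]=cv2.Rodrigues(np.array(o['orientation'],float))[0];T[:3,3]=o['tcp_pos']
    return np.linalg.inv(T@np.array(d['hand_eye']))
def proj(d,P,o=None):
    M=w2c(d,o);P=np.atleast_2d(P);c=P@M[:3,:3].T+M[:3,3];c=c*[1,-1,-1]
    return cv2.projectPoints(c.reshape(-1,1,3),np.zeros(3),np.zeros(3),K(d),np.array(d['distortion'],float))[0].reshape(-1,2)
def onz(d,uv,z,o=None):
    M=np.linalg.inv(w2c(d,o))
    n=cv2.undistortPoints(np.array(uv,float).reshape(-1,1,2),K(d),np.array(d['distortion'],float)).reshape(-1,2)
    v=np.c_[n[:,0],-n[:,1],-np.ones(len(n))]@M[:3,:3].T;c=M[:3,3]
    return (c+v*((z-c[2])/v[:,2])[:,None])
E
python3 - <<'E'
from h import *
o=get_obs();print(o['clock'],o['tcp_pos'],o['orientation'],o['grip_width'])
for n in ['scene','side','wrist']:
    d=viewer.grab_frame(n);cv2.imwrite(f'pics/{n}0.png',d['pixels'][:,:,::-1])
    print(n,d['fovy'],np.linalg.inv(w2c(d,o))[:3,3].round(3))
    for t in ['gas_stand','gas_valve','lock_bolt','bottle_amber','petri_dish','screwdriver']:
        print(t,[(x['rect'],round(x['score'],2),int(x['pixels'].sum())) for x in viewer.trace(d,t)[:2]])
E
```

```text
0.0 [ 6.74386868e-01 -2.50322221e-05  2.30307096e-01] [-2.22054818 -2.22059802  0.0022701 ] 0.08523051257912206
scene 56.609454331676055 [0.07  0.786 0.632]
gas_stand [([276.0, 182.1, 362.0, 286.6], 0.83, 3277)]
gas_valve [([316.7, 180.9, 361.0, 224.0], 0.72, 501)]
lock_bolt [([316.1, 179.0, 360.0, 219.8], 0.72, 430), ([304.7, 220.8, 323.8, 245.7], 0.46, 151)]
bottle_amber [([275.2, 192.9, 293.3, 227.2], 0.88, 560)]
petri_dish [([334.4, 254.1, 365.6, 276.7], 0.93, 510), ([275.3, 191.9, 295.5, 230.8], 0.44, 583)]
screwdriver [([224.0, 216.1, 258.9, 264.6], 0.58, 364)]
side 48.13047509532561 [0.394 1.122 0.454]
gas_stand [([262.0, 167.3, 344.7, 278.7], 0.9, 4012)]
gas_valve [([281.3, 169.1, 310.7, 215.2], 0.58, 518)]
lock_bolt [([301.7, 209.6, 319.3, 231.3], 0.71, 217)]
bottle_amber [([232.9, 200.3, 260.1, 246.7], 0.78, 904)]
petri_dish [([330.4, 232.1, 367.7, 252.8], 0.83, 492), ([301.5, 207.8, 318.8, 232.2], 0.21, 233)]
screwdriver [([214.5, 247.5, 237.2, 293.6], 0.58, 414)]
wrist 61.86395037423946 [0.675 0.069 0.373]
gas_stand []
gas_valve []
lock_bolt []
bottle_amber []
petri_dish []
screwdriver []
```

Run:
```python
import cv2,numpy as np
a=cv2.imread('pics/scene0.png')[150:310,200:400];b=cv2.imread('pics/side0.png')[150:310,190:390]
w=cv2.imread('pics/wrist0.png')
z=lambda x:cv2.resize(x,(400,320),interpolation=cv2.INTER_CUBIC)
top=np.hstack([z(a),z(b)])
cv2.imwrite('pics/c0.png',np.vstack([top,np.hstack([cv2.resize(w,(373,280)),np.zeros((280,427,3),np.uint8)])]))
```

```text
(no output)
```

View pics/c0.png

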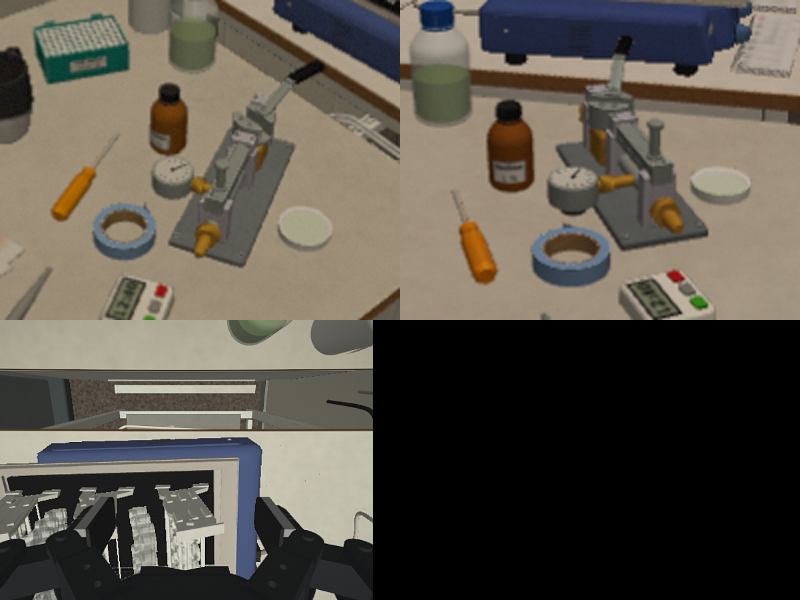

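```bash
cat > fit.py <<'E'
from h import *
from scipy.optimize import least_squares
def place(p,L):
    x,y,t=p;c,s=np.cos(t),np.sin(t);L=np.atleast_2d(L)
    return np.c_[x+c*L[:,0]-s*L[:,1],y+s*L[:,0]+c*L[:,1],L[:,2]]
E
python3 - <<'E'
from fit import *
S=viewer.grab_frame('scene');D=viewer.grab_frame('side')
L=np.array([[0,.127,.108],[.066,.085,.045],[0,.183,.04]])
us=np.array([[311,225],[287,235],[302.5,275]]);ud=np.array([[318.5,212.5],[276,239],[327.5,262]])
for l,a,b in zip(L,us,ud): print(onz(S,[a],l[2])[0].round(3),onz(D,[b],l[2])[0].round(3))
f=lambda p:np.r_[(proj(S,place(p,L))-us).ravel(),(proj(D,place(p,L))-ud).ravel()]
for t in (0,1.5,3,-1.5):
    q=least_squares(f,[.6,.2,t]);print(q.cost,q.x,f(q.x).round(1))
print('lever tip',onz(S,[[200+310/2,150+68/2]],.106),onz(D,[[190+225/2,150+47/2]],.106))
for n,a,z in [('bottle_amber',.088,0),('petri_dish',.014,0),('tape_roll',.019,0),('lab_timer',.019,0),('screwdriver',.01,0)]:
  for d in(S,D):
    x=viewer.trace(d,n)
    if x:
        R=x[0]['rect'];print(n,x[0]['score'],onz(d,[[(R[0]+R[2])/2,(R[1]+R[3])/2]],a/2)[0].round(3))
E
```

```text
[0.504 0.351 0.108] [0.488 0.374 0.108]
[0.563 0.365 0.045] [0.566 0.371 0.045]
[0.455 0.412 0.04 ] [0.463 0.425 0.04 ]
37.51202929910799 [0.55698638 0.25709459 0.55511091] [-0.4  6.3 -1.1 -1.4 -2.1 -1.6 -0.5 -2.1 -0.6 -1.8  2.2 -3.4]
37.5120292990954 [0.55698636 0.25709458 0.55511074] [-0.4  6.3 -1.1 -1.4 -2.1 -1.6 -0.5 -2.1 -0.6 -1.8  2.2 -3.4]
37.51202929909339 [0.55698636 0.25709458 0.55511076] [-0.4  6.3 -1.1 -1.4 -2.1 -1.6 -0.5 -2.1 -0.6 -1.8  2.2 -3.4]
37.51202929909177 [0.55698637 0.25709458 0.55511079] [-0.4  6.3 -1.1 -1.4 -2.1 -1.6 -0.5 -2.1 -0.6 -1.8  2.2 -3.4]
lever tip [[0.55468975 0.16495626 0.106     ]] [[0.5505199  0.17713896 0.106     ]]
bottle_amber 0.87 [0.636 0.313 0.044]
bottle_amber 0.77 [0.638 0.313 0.044]
petri_dish 0.95 [0.432 0.291 0.007]
petri_dish 0.69 [0.433 0.284 0.007]
tape_roll 0.61 [0.545 0.45  0.009]
lab_timer 0.55 [0.456 0.498 0.009]
lab_timer 0.89 [0.458 0.501 0.01 ]
screwdriver 0.51 [0.637 0.445 0.005]
screwdriver 0.95 [0.646 0.428 0.005]
```

Run:
```python
from h import *
d=viewer.grab_frame('wrist');H=np.array(d['hand_eye']);print(H.round(3),d['cx'],d['cy'],d['distortion'])
o=get_obs();print(onz(d,[[280,210],[280,20],[280,400]],.09,o).round(3),o['joints'])
```

```text
[[ 0.001  0.962  0.274  0.069]
 [ 1.    -0.001 -0.001  0.   ]
 [-0.001  0.274 -0.962 -0.143]
 [ 0.     0.     0.     1.   ]] 277.0515844300443 208.62309229835606 [0.02386163 0.         0.         0.         0.        ]
[[ 0.678 -0.013  0.09 ]
 [ 0.677  0.131  0.09 ]
 [ 0.679 -0.209  0.09 ]] [-0.10811169  0.4769956   0.02238308  1.55542806 -0.01151477  1.10930559
 -0.08307027]
```

Request:
play_rows:
  commands:
    - [[-1,0.15,-0.08,-0.06,0],[-1,0.35,-0.16,-0.15,0],[-1,0.55,-0.26,-0.2,0],[-1,0.75,-0.36,-0.2,0],[-1,0.9,-0.43,-0.2,0],[-1,1,-0.48,-0.2,0],[-1,1,-0.48,-0.2,0]]

```text
clock: 2.28
tcp_pos: [0.5754, 0.2083, 0.2717]
orientation: [-2.207, -2.231, -0.003]
contact_force: [0.1, 1.0, -0.6]
grip_width: 0.0855
gripper_force: 0.0
```

Request:
play_rows:
  commands:
    - [[-1,0.1,-0.05,0,-0.07],[-1,0.2,-0.1,0,-0.14],[-1,0.3,-0.15,0,-0.21],[-1,0.41,-0.19,0,-0.28],[-1,0.41,-0.19,0,-0.353],[-1,0.41,-0.19,0,-0.353],[-1,0.41,-0.19,0,-0.353]]

```text
clock: 2.87
tcp_pos: [0.5415, 0.2812, 0.2712]
orientation: [1.534, 2.741, -0.001]
contact_force: [0.7, -0.5, -0.1]
grip_width: 0.0853
gripper_force: 0.0
```

Run:
```python
from fit import *
o=get_obs();d=viewer.grab_frame('wrist');print(o['clock'],o['tcp_pos'],o['orientation'],o['joints'])
cv2.imwrite('pics/w1.png',d['pixels'][:,:,::-1])
S=viewer.grab_frame('scene');D=viewer.grab_frame('side')
import pickle;pickle.dump((o,{k:d[k] for k in d if k!='x'},S,D),open('v1.pkl','wb'))
for t in ['gas_stand','gas_valve','lock_bolt','lever_grip','bolt_post']:
    print(t,[(x['rect'],round(x['score'],2),int(x['pixels'].sum())) for x in viewer.trace(d,t)[:2]])
```

```text
2.8667 [0.54148678 0.28116851 0.27123773] [ 1.53404290e+00  2.74112529e+00 -5.99884364e-04] [-0.44041126  0.3450198  -0.18247979  1.66143833  0.06813698  1.14147774
 -0.09039508]
gas_stand [([211.1, 12.8, 364.9, 313.1], 0.6, 18857)]
gas_valve [([214.4, 180.0, 296.9, 313.9], 0.73, 3333), ([330.8, 3.8, 405.6, 87.7], 0.72, 2569)]
lock_bolt [([269.7, 63.3, 284.0, 183.3], 0.7, 1087), ([211.2, 180.9, 295.7, 310.6], 0.57, 3428)]
lever_grip [([208.3, 179.2, 301.2, 312.9], 0.59, 3343)]
bolt_post [([210.9, 178.9, 298.8, 310.8], 0.65, 3290), ([269.8, 66.2, 288.0, 178.6], 0.56, 1090)]
```

View pics/w1.png

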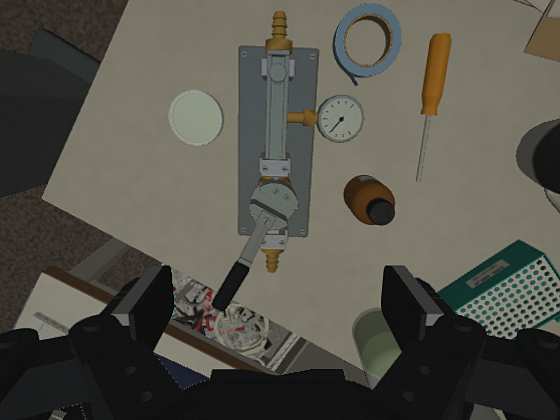

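Run:
```python
from fit import *
import pickle;o,d,S,D=pickle.load(open('v1.pkl','rb'))
L=np.array([[0,.127,.108],[.066,.085,.045],[0,.183,.04],[0,-.093,.04],[0,0,.080]])
u=np.array([[279,71],[341,119],[279,11],[272,271],[274,203]])
f=lambda p:(proj(d,place(p,L),o)-u).ravel()
q=least_squares(f,[.557,.257,.555],loss='soft_l1');p=q.x;print(p.round(4),f(p).reshape(-1,2).round(1).tolist())
T=np.array([1,0,0]);
W=onz(d,[[232,286],[218,308],[246,263]],.106,o)
R=np.array([[np.cos(p[2]),-np.sin(p[2])],[np.sin(p[2]),np.cos(p[2])]])
loc=(W[:,:2]-p[:2])@R;print(loc.round(4),np.hypot(*loc.T),np.arctan2(loc[:,1],loc[:,0]))
print('q',np.arctan2(-loc[:,1],-loc[:,0]))
rv=cv2.Rodrigues(np.array(o['orientation']))[0];print('tool x heading',np.arctan2(rv[1,0],rv[0,0])-np.pi/2)
print('scene',proj(S,place(p,L)).round(),'\nside',proj(D,place(p,L)).round())
print('tcp local',(np.array(o['tcp_pos'])[:2]-p[:2])@R)
```

```text
[0.5521 0.2588 0.5219] [[-1.1, -5.2], [0.3, 0.4], [0.5, -0.8], [0.1, 3.3], [0.0, 4.2]]
[[-0.0387 -0.0736]
 [-0.0527 -0.0982]
 [-0.0253 -0.0489]] [0.08319139 0.11143945 0.05501449] [-2.0552087  -2.06359739 -2.04772335]
q [1.08638396 1.07799527 1.0938693 ]
tool x heading 0.5503681701130487
scene [[310. 232.]
 [286. 234.]
 [298. 274.]
 [335. 199.]
 [326. 208.]] 
side [[318. 211.]
 [276. 238.]
 [329. 260.]
 [281. 200.]
 [295. 199.]]
tcp local [0.00193367 0.02469035]
```

Request:
play_rows:
  commands:
    - [[1,-0.15,-0.01,0,0.018],[1,-0.3,-0.025,0,0.018],[1,-0.45,-0.035,0,0.018],[1,-0.6,-0.047,0,0.018],[1,-0.6,-0.047,0,0.018],[1,-0.6,-0.047,0.1,0.018],[1,-0.6,-0.047,0.25,0.018],[1,-0.6,-0.047,0.4,0.018],[1,-0.6,-0.047,0.5,0.018],[1,-0.6,-0.047,0.55,0.018],[1,-0.6,-0.047,0.55,0.018],[1,-0.6,-0.047,0.55,0.018]]

```text
clock: 4.27
tcp_pos: [0.5965, 0.1752, 0.1618]
orientation: [1.568, 2.722, 0.0]
contact_force: [-0.2, 0.1, 0.4]
grip_width: 0.0003
gripper_force: 0.0
```

```bash
cat > loc.py <<'E'
from fit import *
p=np.array([.5521,.2588,.5219])
R=np.array([[np.cos(p[2]),-np.sin(p[2])],[np.sin(p[2]),np.cos(p[2])]])
def tl():
    o=get_obs();rv=cv2.Rodrigues(np.array(o['orientation']))[0]
    print('t',o['clock'],'local',((np.array(o['tcp_pos'])[:2]-p[:2])@R).round(4),'z',o['tcp_pos'][2].round(4),'dyaw',np.arctan2(rv[1,0],rv[0,0])-np.pi/2-p[2],'w',o['grip_width'],o['contact_force']);return o
E
python3 - <<'E'
from loc import *
o=tl();d=viewer.grab_frame('wrist');a=viewer.grab_frame('side')
z=lambda x,s:cv2.resize(x[:,:,::-1],None,fx=s,fy=s,interpolation=cv2.INTER_CUBIC)
cv2.imwrite('pics/w2.png',np.hstack([z(d['pixels'],.85)[:350,:400],z(a['pixels'][130:305,200:400],2)]))
E
```

```text
t 4.2667 local [-0.0032 -0.0946] z 0.1618 dyaw 0.004040091793880318 w 0.0003192608530116065 [-0.23751807  0.14646926  0.42171213]
```

View pics/w2.png

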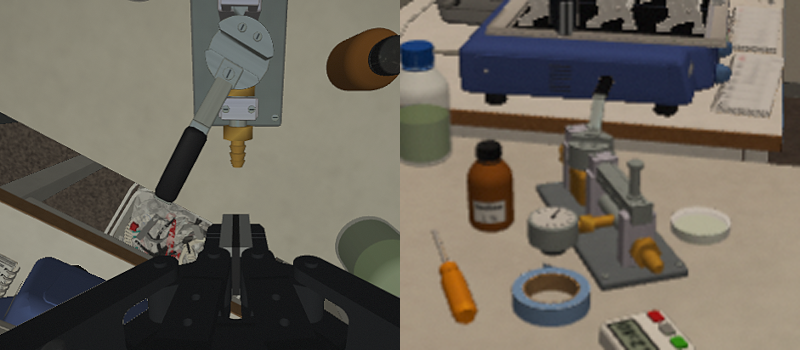

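Request:
play_rows:
  commands:
    - [[1,0,0,0.1,0],[1,0,0,0.2,0],[1,0,0,0.3,0],[1,0,0,0.36,0],[1,0,0,0.36,0],[1,0,0,0.36,0]]

```text
clock: 4.87
tcp_pos: [0.5966, 0.1752, 0.09]
orientation: [1.567, 2.722, 0.001]
contact_force: [-1.0, 0.2, 0.3]
grip_width: 0.0001
gripper_force: 0.0
```

Request:
play_rows:
  commands:
    - [[1,0.03,-0.03,0,0],[1,0.06,-0.06,0,0],[1,0.08,-0.1,0,0],[1,0.1,-0.14,0,0],[1,0.11,-0.18,0,0],[1,0.12,-0.21,0,0],[1,0.145,-0.24,0,0],[1,0.17,-0.265,0,0],[1,0.2,-0.29,0,0],[1,0.23,-0.32,0,0],[1,0.23,-0.32,0,0]]

```text
clock: 5.78
tcp_pos: [0.5155, 0.1834, 0.089]
orientation: [-1.564, -2.723, 0.002]
contact_force: [0.1, -0.6, 0.7]
grip_width: -0.0003
gripper_force: 0.0
```

Run:
```python
from loc import *
o=tl();d=viewer.grab_frame('wrist');a=viewer.grab_frame('scene')
z=lambda x,s:cv2.resize(x[:,:,::-1],None,fx=s,fy=s,interpolation=cv2.INTER_CUBIC)
cv2.imwrite('pics/w3.png',np.hstack([z(d['pixels'],.85)[:350,:400],z(a['pixels'][130:305,220:420],2)]))
```

```text
t 5.7833 local [-0.0693 -0.0471] z 0.089 dyaw 0.006006664413516827 w -0.00032222173511238327 [ 0.14224648 -0.64621652  0.70670462]
```

View pics/w3.png

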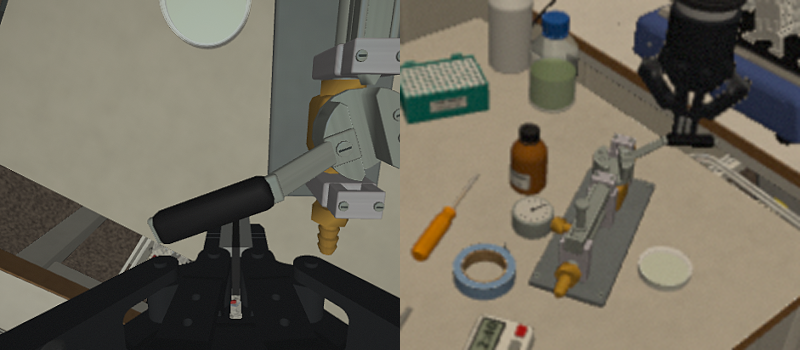

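Request:
play_rows:
  commands:
    - [[1,0.03,-0.01,0,0],[1,0.055,-0.02,0,0],[1,0.08,-0.03,0,0],[1,0.105,-0.03,0,0],[1,0.105,-0.03,0,0],[1,0.105,-0.03,0,0]]

```text
clock: 6.38
tcp_pos: [0.5017, 0.1986, 0.0893]
orientation: [-1.566, -2.723, -0.001]
contact_force: [0.4, -0.5, 0.4]
grip_width: 0.0003
gripper_force: 0.0
```

Run:
```python
from loc import *
o=tl();d=viewer.grab_frame('wrist')
z=lambda x,s:cv2.resize(x[:,:,::-1],None,fx=s,fy=s,interpolation=cv2.INTER_CUBIC)
cv2.imwrite('pics/w4.png',z(d['pixels'],1.4))
import pickle;pickle.dump((o,d),open('v4.pkl','wb'))
```

```text
t 6.3833 local [-0.0737 -0.027 ] z 0.0893 dyaw 0.005357685256538236 w 0.0002889889917625956 [ 0.39567281 -0.47107295  0.37645318]
```

View pics/w4.png

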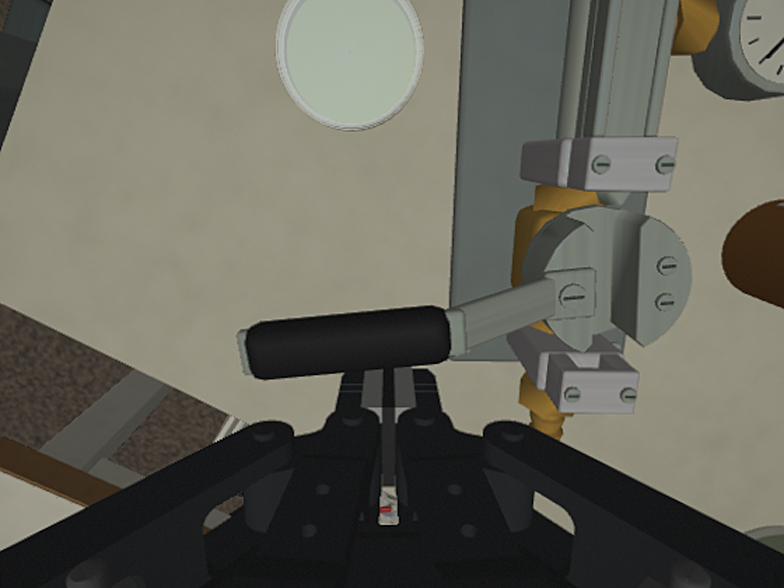

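Run:
```python
from loc import *
import pickle;o,d=pickle.load(open('v4.pkl','rb'))
def ang(uv,z):
    w=onz(d,np.array(uv)/1.4,z,o);v=w[1]-w[0];return np.arctan2(v[1],v[0])-p[2],((w[:,:2]-p[:2])@R).round(4).tolist()
for n,a,z in [('gripfar',[(440,305),(260,322)],.106),('gripnear',[(440,362),(262,379)],.106),('mid',[(445,333),(253,351)],.108),('plate',[(451,355),(463,0)],.01),('slotL',[(611,305),(611,214)],.08),('slotR',[(642,340),(641,214)],.08),('eye',[(601,164),(665,164)],.081),('keeper',[(571,396),(629,396)],.081),('bolt?',[(585,137),(594,0)],.072)]:
    print(n,ang(a,z))
```

```text
gripfar (np.float64(-3.036810422353446), [[-0.0596, 0.0028], [-0.1083, -0.0023]])
gripnear (np.float64(-3.0329047320240896), [[-0.059, -0.0138], [-0.1088, -0.0193]])
mid (np.float64(-3.0361914388014433), [[-0.0582, -0.0045], [-0.1102, -0.01]])
plate (np.float64(1.58229407611607), [[-0.0424, -0.0528], [-0.0441, 0.1005]])
slotL (np.float64(1.7017653277060232), [[-0.0014, -0.005], [-0.0052, 0.0242]])
slotR (np.float64(1.725015494184074), [[0.0103, -0.017], [0.0039, 0.0243]])
eye (np.float64(0.00032861724925947744), [[-0.0106, 0.0391], [0.0081, 0.0391]])
keeper (np.float64(0.01064384454187084), [[-0.0112, -0.0371], [0.0083, -0.0369]])
bolt? (np.float64(1.626464014544605), [[-0.0128, 0.0469], [-0.0149, 0.0842]])
```

Request:
play_rows:
  commands:
    - [[1,0.015,0,0,0],[1,0.03,0,0,0],[1,0.04,0,0,0],[1,0.04,0,0,0],[1,0.04,0,0,0]]

```text
clock: 6.85
tcp_pos: [0.498, 0.2052, 0.0893]
orientation: [-1.567, -2.723, -0.001]
contact_force: [-0.5, 0.1, -0.4]
grip_width: 0.0001
gripper_force: 0.0
```

Run:
```python
from loc import *
o=tl();d=viewer.grab_frame('wrist')
z=lambda x,s:cv2.resize(x[:,:,::-1],None,fx=s,fy=s,interpolation=cv2.INTER_CUBIC)
cv2.imwrite('pics/w5.png',z(d['pixels'],1.4))
import pickle;pickle.dump((o,d),open('v5.pkl','wb'))
```

```text
t 6.85 local [-0.0736 -0.0195] z 0.0893 dyaw 0.004681679614254808 w 9.940344768980498e-05 [-0.46667812  0.09907782 -0.41379625]
```

View pics/w5.png

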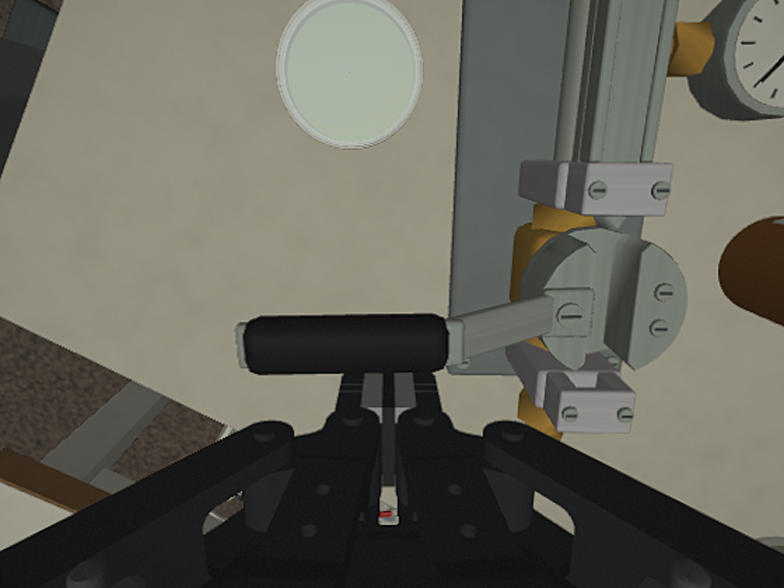

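Request:
play_rows:
  commands:
    - [[1,-0.08,0,0,0],[1,-0.15,0,0,0],[1,-0.15,0,-0.15,0],[1,-0.15,0,-0.3,0],[1,-0.15,0,-0.45,0],[1,-0.15,0,-0.6,0],[1,-0.08,0.15,-0.6,0],[1,0,0.3,-0.6,0],[1,0,0.36,-0.6,0],[1,0,0.36,-0.6,0]]

```text
clock: 7.73
tcp_pos: [0.5617, 0.2441, 0.2095]
orientation: [1.563, 2.725, 0.004]
contact_force: [0.5, -0.1, 0.7]
grip_width: 0.0004
gripper_force: 0.0
```

Request:
play_rows:
  commands:
    - [[1,0.16,0,0,0],[1,0.34,0,0,0],[1,0.52,0,0,0],[1,0.7,0,0,0],[1,0.85,0,0,0],[1,0.96,0,0,0],[1,0.96,0,0,0],[1,0.96,0,0,0]]

```text
clock: 8.4
tcp_pos: [0.4626, 0.4074, 0.2091]
orientation: [-1.564, -2.724, 0.001]
contact_force: [-0.1, -0.7, 0.5]
grip_width: -0.0
gripper_force: 0.0
```

Run:
```python
from loc import *
o=tl();D=viewer.grab_frame('side');S=viewer.grab_frame('scene');w=viewer.grab_frame('wrist')
z=lambda x,s:cv2.resize(x[:,:,::-1],None,fx=s,fy=s,interpolation=cv2.INTER_CUBIC)
cv2.imwrite('pics/w6.png',np.vstack([np.hstack([z(S['pixels'][150:300,220:420],2),z(D['pixels'][150:300,200:400],2)]),np.hstack([z(w['pixels'],.7),np.zeros((294,408,3),np.uint8)])]))
import pickle;pickle.dump((o,S,D,w),open('v6.pkl','wb'))
```

```text
t 8.4 local [-0.0035  0.1735] z 0.2091 dyaw 0.00687649700907178 w -4.229740119324837e-05 [-0.05080795 -0.67849703  0.53926433]
```

View pics/w6.png

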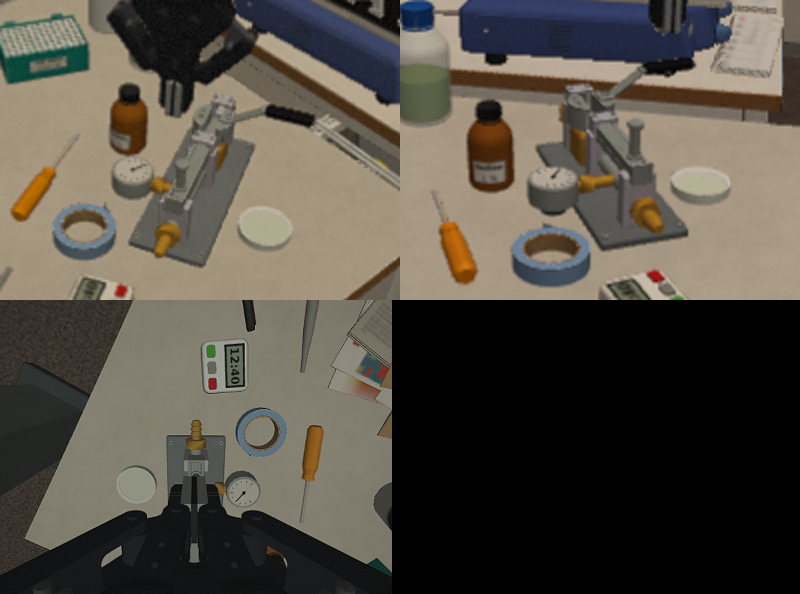

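Run:
```python
from loc import *
import pickle;o,S,D,w=pickle.load(open('v6.pkl','rb'))
for d,u in((S,[311.5,227.5]),(D,[317,212])): print(((onz(d,[u],.108)[0,:2]-p[:2])@R).round(4))
for y in(.10,.115,.127): print(proj(S,place(p,[0,y,.108])),proj(D,place(p,[0,y,.108])))
```

```text
[0.0011 0.1112]
[0.0035 0.129 ]
[[313.7161481  224.36877357]] [[312.89859056 205.41800473]]
[[311.43221766 228.76943779]] [[315.93483036 208.64683294]]
[[309.55853193 232.37780177]] [[318.43149966 211.30220935]]
```

Request:
play_rows:
  commands:
    - [[1,0,0.015,0.15,0],[1,0,0.015,0.3,0],[1,0,0.015,0.45,0],[1,0,0.015,0.56,0],[1,0,0.015,0.595,0],[1,0,0.015,0.595,0],[1,0,0.015,0.595,0]]

```text
clock: 9.13
tcp_pos: [0.4674, 0.408, 0.0911]
orientation: [1.569, 2.721, 0.001]
contact_force: [0.9, -0.4, -0.1]
grip_width: -0.0003
gripper_force: 0.0
```

Request:
play_rows:
  commands:
    - [[1,-0.04,0,0,0],[1,-0.08,0,0,0],[1,-0.12,0,0,0],[1,-0.16,0,0,0],[1,-0.2,0,0,0],[1,-0.24,0,0,0],[1,-0.28,0,0,0],[1,-0.32,0,0,0],[1,-0.32,0,0,0]]

```text
clock: 9.88
tcp_pos: [0.5, 0.3508, 0.0903]
orientation: [1.57, 2.72, -0.001]
contact_force: [0.1, -0.5, 0.2]
grip_width: 0.0001
gripper_force: 0.0
```

Run:
```python
from loc import *
o=tl();w=viewer.grab_frame('wrist');D=viewer.grab_frame('side')
z=lambda x,s:cv2.resize(x[:,:,::-1],None,fx=s,fy=s,interpolation=cv2.INTER_CUBIC)
cv2.imwrite('pics/w7.png',np.hstack([z(w['pixels'],.8)[:336],z(D['pixels'][150:318,220:390],2)]))
```

```text
t 9.8833 local [0.0007 0.1057] z 0.0903 dyaw 0.0018509872703744712 w 8.165762619073804e-05 [ 0.14891131 -0.48523565  0.20008798]
```

View pics/w7.png

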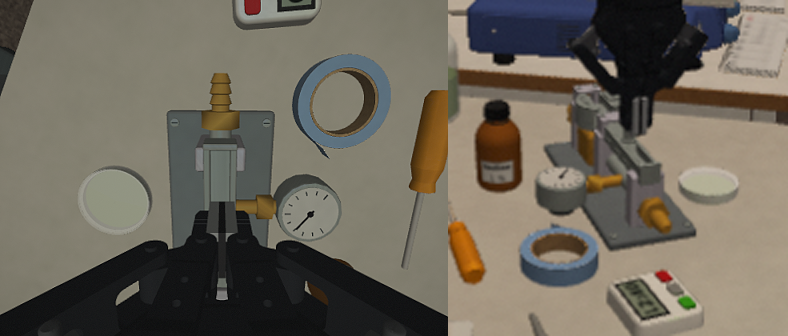

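Request:
play_rows:
  commands:
    - [[1,-0.03,0,0,0],[1,-0.06,0,0,0],[1,-0.09,0,0,0],[1,-0.12,0,0,0],[1,-0.15,0,0,0],[1,-0.15,0,0,0]]

```text
clock: 10.48
tcp_pos: [0.5145, 0.325, 0.0901]
orientation: [1.57, 2.721, -0.002]
contact_force: [0.1, -0.1, -0.2]
grip_width: -0.0001
gripper_force: 0.0
```

Request:
play_rows:
  commands:
    - [[1,-0.01,0,0,0],[1,-0.02,0,0,0],[1,-0.02,0,0,0],[1,-0.02,0,0,0]]

```text
clock: 10.82
tcp_pos: [0.5159, 0.3236, 0.0904]
orientation: [1.567, 2.722, 0.0]
contact_force: [-0.2, -0.4, -0.5]
grip_width: 0.0001
gripper_force: 0.2
```

```bash
python3 -c "
from loc import *
tl()"
```

```text
t 10.8167 local [0.0009 0.0742] z 0.0904 dyaw 0.0043386824538864666 w 6.225800700233612e-05 [-0.22468466 -0.44453677 -0.47797844]
```

Request:
play_rows:
  commands:
    - [[1,-0.01,0,0,0],[1,-0.015,0,0,0],[1,-0.015,0,0,0],[1,-0.015,0,0,0]]

```text
clock: 11.15
tcp_pos: [0.5172, 0.3212, 0.0904]
orientation: [1.567, 2.723, 0.0]
contact_force: [-0.6, 1.7, -0.2]
grip_width: -0.0001
gripper_force: 0.8
```

```bash
python3 -c "
from loc import *
tl()"
```

```text
t 11.15 local [0.0009 0.0715] z 0.0904 dyaw 0.004386057432468338 w -6.52458712870849e-05 [-0.61382866  1.73951331 -0.17776996]
```

Contact is light; creep on in small steps until the stop is felt.

Request:
play_rows:
  commands:
    - [[1,-0.01,0,0,0],[1,-0.015,0,0,0],[1,-0.015,0,0,0],[1,-0.015,0,0,0]]

```text
clock: 11.48
tcp_pos: [0.5174, 0.321, 0.0905]
orientation: [-1.563, -2.722, -0.003]
contact_force: [-4.2, 6.6, 0.3]
grip_width: -0.0001
gripper_force: 3.6
```

```bash
python3 -c "
from loc import *
tl()"
```

```text
t 11.4833 local [0.0009 0.0713] z 0.0905 dyaw 0.006365037225267489 w -9.976511242394386e-05 [-4.17317808  6.5755513   0.2722571 ]
```

Request:
play_rows:
  commands:
    - [[1,-0.008,0,0,0],[1,-0.008,0,0,0],[1,-0.008,0,0,0]]

```text
clock: 11.73
tcp_pos: [0.5174, 0.3209, 0.0905]
orientation: [-1.561, -2.722, -0.005]
contact_force: [-4.7, 8.6, 0.6]
grip_width: 0.0002
gripper_force: 5.0
```

Request:
play_rows:
  commands:
    - [[1,0.05,0,0,0],[1,0.12,0,0,0],[1,0.2,0,0,0],[1,0.2,0,-0.15,0],[1,0.2,0,-0.3,0],[1,0.2,0,-0.45,0],[1,0.2,0,-0.6,0],[1,0.0,0,-0.8,0],[1,-0.2,0,-0.9,0],[-1,-0.3,0,-0.9,0],[-1,-0.4,0,-0.9,0],[-1,-0.4,0,-0.9,0]]

```text
clock: 12.73
tcp_pos: [0.5632, 0.2418, 0.2714]
orientation: [1.577, 2.712, -0.001]
contact_force: [0.1, 0.5, -1.5]
grip_width: 0.0358
gripper_force: 0.0
```

Request:
play_rows:
  commands:
    - [[-1,0,0,0,0],[-1,0,0,0,0],[-1,0,0,0,0],[-1,0,0,0,0],[-1,0,0,0,0],[-1,0,0,0,0]]

```text
clock: 13.23
tcp_pos: [0.5592, 0.2487, 0.2701]
orientation: [-1.565, -2.724, 0.0]
contact_force: [1.0, -0.6, -0.0]
grip_width: 0.0854
gripper_force: 0.0
```

Run:
```python
from loc import *
o=tl();w=viewer.grab_frame('wrist')
z=lambda x,s:cv2.resize(x[:,:,::-1],None,fx=s,fy=s,interpolation=cv2.INTER_CUBIC)
cv2.imwrite('pics/w8.png',z(w['pixels'][0:300,130:430],2))
for y in (.052,.06): print(proj(w,place(p,[0,y,.108]),o))
```

```text
t 13.2333 local [ 0.0011 -0.0123] z 0.2701 dyaw 0.005583008555074986 w 0.08539220356032892 [ 0.97612116 -0.57534904 -0.0148581 ]
[[275.78399245 114.69148007]]
[[275.8358055  104.71187964]]
```

View pics/w8.png

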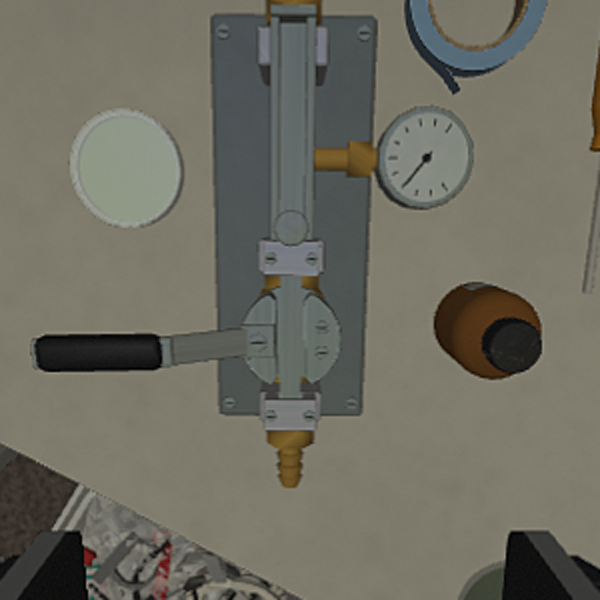

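The picture shows the bolt through the slot and in the keeper eye. The post is at pixel (275,114), and (275.8,114.7) was predicted for fully home. The lever points along the stand's -x.

```bash
python3 -c "
from bench import r
print(r.hand_in())"
```

```text
the job is handed in; nothing more can be done
None
```

The valve is shut and the bolt is fully home in the keeper eye, done by pushing only and with no sign of the things around it being disturbed; the arm is clear and the job was handed in at about 13 s.

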